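# Zero the counter and hold a sample paddle in its slot

## Task

Zero the radiation counter by pressing its hinged spring treadle down to the stop with the gripper for a moment and letting it come back up. Then take the sample paddle with the flat block grip out of its rack, lower its blade through the slot in the counter's lid and keep holding it there, upright, still and not jammed, with its collar about 1 cm above the lid and not resting on it: finish while still gripping it. Leave the round-knobbed paddle, the mug, the meter and the solder spool where they are.

Things in the scene. Friction and masses are not known exactly. Their poses are not given: they have to be found in the camera images.
- treadle (a joint): The treadle's hinge angle in rad: 0 = up (free edge raised), 0.26 = down at the stop. A spring returns it: about 2.5 N at the pad's press point starts it moving and about 6 N brings it to the stop. The treadle is a 100 x 74 mm steel plate, 6 mm thick, with a 60 x 66 mm black ribbed rubber pad, over a 120 x 90 x 6 mm fixed base plate; only one stands on the bench.
- treadle_pad (a point): Press point, in the middle of the treadle's width on top of the rubber pad, 80 mm from the hinge and 20 mm from the free edge; the pad rises from the hinge to the free edge. It is about 46 mm above the bench when up and goes down about 20 mm to 26 mm at the stop. Its x axis points along the plate towards the hinge, y along the hinge.
- rack_top (a point): Middle of the top face, 86 mm above the bench, of the fixed plywood rack: 60 mm (x) by 180 mm (y). Two slots, 11 mm (x) by 43 mm (y), lie 45 mm either side of this point along y; one holds the wanted paddle and the other the round-knobbed one, either way round. The collars rest on the top face and the blades hang freely inside, so the paddles stand upright. Width of each paddle lies along the rack's y.
- paddle_grip (a point): Centre of the block grip of the wanted sample paddle. Upright grey plastic block 16 mm thick (x) by 34 mm wide (y) by 46 mm high (z); grip it across its 16 mm thickness. Right below it is a collar 24 (x) by 56 (y) by 6 mm thick, its underside 29 mm below this point; below the collar hangs the aluminium blade 8 mm thick (x) by 40 mm wide (y) by 80 mm long, its lowest 10 mm tapered to 3 by 34 mm. Mass about 0.12 kg. Symmetrical under a half turn about z.
- paddle_tip (a point): Middle of the blade's lower end on the wanted paddle, 109 mm below paddle_grip and 80 mm below the underside of the collar. Same axes as paddle_grip; z points up along the paddle.
- slot (a point): Centre of the slot's mouth, in the top face of the counter's steel lid, 110 mm above the bench. The slot is 10 mm (x) by 42 mm (y), 2 mm more than the blade in thickness and in width (1 mm each side), straight through the 12 mm lid without chamfer into a hollow chamber 88 mm deep below the lid; a flat dark gasket, 18 by 50 mm outside, frames it. The counter is a fixed grey box 130 (x) by 150 (y) by 110 mm high, with a detector tube sticking out of its +x side. z points up.
- spare_knob (a point): Centre of the round knob (30 mm diameter, 14 mm high, on a 16 mm stem) of the other paddle, the bystander in the rack's other slot: same collar and blade as the wanted one; 113 mm above its blade's end. Leave alone.
- mug_mid (a point): Half-way up a loose white mug, 80 mm diameter, 92 mm high. Leave alone.
- meter_mid (a point): Centre of a loose hand-held meter lying flat, 150 (x) by 78 (y) by 36 mm high (44 mm at its dial). Leave alone.
- spool_mid (a point): Half-way up a loose solder spool standing on its flange, 56 mm diameter, 40 mm high. Leave alone.
- paddle: The wanted sample paddle with the block grip (its origin is the middle of the blade's lower end); see paddle_grip.
- counter: The counter box; its origin is the centre of its underside; axes as for slot.
- treadle_base: Fixed base plate of the treadle; origin at the centre of its underside. The hinge is at its +x end, the raised free edge at its -x end.
There are look-alikes about, which are no part of the job. Leave any purple look-alike of the counter alone. Leave any orange look-alike of the treadle_base alone.

How it is judged:
On the way, in this order (a step that is already met when the one before it is completed fails the run):
1. the gripper holds the treadle down at its stop (value of joint treadle above 0.22 rad and contact force between the fingers and treadle_base above 1 N), for 0.1 s.
2. the treadle has come back up (value of joint treadle below 0.05 rad), for 0.1 s.
3. the wanted paddle hangs in the slot, in the fingers (z of paddle_tip in the frame of slot between -0.077 and -0.06 m and x of paddle_tip in the frame of slot between -0.006 and 0.006 m and y of paddle_tip in the frame of slot between -0.006 and 0.006 m and angle between the y axis of paddle_tip and the y axis of slot, either way round below 0.15 rad and angle between paddle_tip's own z axis and vertical below 0.08 rad and contact force between the fingers and paddle above 1 N), for 0.2 s.
At the end, for the whole second after the job is handed in: The wanted paddle is gripped, still, its collar 3 to 20 mm above the lid, tip within 6 mm of the slot centre in x and y, tilt under 0.08 rad, aligned within 0.15 rad, under 15 N on the counter; the treadle is up; the other paddle, mug, meter and spool are within 30 mm of their starts (all of step 3 and contact force between paddle and counter below 15 N and linear speed of paddle below 0.02 m/s and value of joint treadle below 0.05 rad and distance of each of mug_mid, meter_mid, spool_mid, spare_knob from where it was at the start of the episode below 0.03 m); the arm keeps its last pose, push and grip.
It fails at once if the mug is moved more than 30 mm (distance of mug_mid from where it was at the start of the episode above 0.03 m).
It fails at once if the meter is moved more than 30 mm (distance of meter_mid from where it was at the start of the episode above 0.03 m).
It fails at once if the solder spool is moved more than 30 mm (distance of spool_mid from where it was at the start of the episode above 0.03 m).
It fails at once if the other paddle is moved more than 30 mm (distance of spare_knob from where it was at the start of the episode above 0.03 m).
It also fails if it takes over 61 s, if anything falls off the work surface, if the arm or the gripper's body presses on something with over 40 N, if the wrist force passes 120 N, or if a joint passes its speed limit or range.

## Robot

A 7-joint arm with a two-finger parallel gripper is mounted at the origin on the work surface. World frame = base frame: x ahead of the robot, y to its left, z up, the work surface at z = 0. Lengths are in m, angles in rad, forces in N, time in s.
With the tool pointing down it reaches from about 0.425 to 0.925 m from the base axis. Payload 6.8 kg.
Tool frame: the origin (TCP) lies at the very end of the fingers, on their centre line; the grasp point (between the pads) lies 19 mm behind it; x points along the fingers, y is the direction in which the jaws open and shut, and the axes are right-handed (so a half turn about x gives the same grasp; the last joint's range is limited). The gripper opens to 85 mm and grips with 20 to 120 N. Pads are 22 mm wide; open, the fingers measure 114 mm over their backs; the gripper's body (76 mm by 85 mm) begins 54 mm behind the grasp point. The pads swing forward as they close: fully open they stand 13 mm farther back than shut.
Start: joints at [-0.108, 0.477, 0.022, 1.555, -0.011, 1.109, -0.083], TCP at [0.675, 0, 0.231] pointing down, gripper open.
Joint ranges: [-2.96, 2.96], [-0.34, 2.1], [-1.41, 1.46], [0.24, 2.44], [-1.37, 4.51], [0.17, 1.92], [-2.96, 2.96]. Speed limits (rad/s): [2.39, 2.39, 3.14, 3.14, 3.14, 3.14, 3.14].

## Interface

Orientations are given as a rotation vector (axis times angle).
In Python, from bench import get_obs, grab_frame, camera_info, hand_in gives the robot as it stands.
- The arm moves only by the tool apply_moves, never from a script. Its argument "series" is text: rows parted by semicolons, each of 7 numbers parted by spaces: the turn, a rotation vector about the tool's x, y, z in rad, then the shift along the tool's x, y, z in m, then the opening, from 0 (shut) to 1 (fully open). In form: wx wy wz tx ty tz hand; .... A call has 1 to 12 rows; each row is the pose to reach, as a shift and turn from the pose commanded when the call began, along the tool's axes at that moment; what a row does not reach only later rows make up. A row lasts 1/8 s, in which the tool goes at most 62.5 mm and 10.7 degrees, less where a joint would pass 70% of its speed; a pose out of reach is approached as far as the arm can. A call with a gripper value outside its range is refused whole. The fingers move at their own pace and stop on an object; "force" is the grip in N (left out, the last holds). Time passes only in rows, so rows that repeat a pose let the fingers close. It gives the time, the measured TCP pose, the force and the opening at its end, in the units of the state.
- get_obs(): the state, without advancing time (a new reading comes with each control period).
- grab_frame(name): name is "scene" or "side" or "wrist"; returns the picture (400x640x3 uint8, blue, green, red); there is no depth.
- camera_info(name): a dict with "fov_y" (degrees; the focal length in pixels is half the picture's height over the tangent of half this angle, whatever the lens; pixels are square), "cx", "cy" (the principal point, pixels), "rvec" (rotation vector, rad) and "tvec" (3), from world to camera coordinates, as OpenCV has them. Camera axes: x right, y down, z forward; pixel columns grow to the right and rows downward; lengths in m; the calibration is good to about 2 mm. A picture is of the moment at which its call begins: read the wrist's pose just before it. camera_info takes no time and is no camera call; for the wrist camera it gives the pose at the moment of the call.
- hand_in(): hands the job in, once; it reports no verdict.
The state is a dict: "clock": time; "joints": joint angles; "qvel": joint speeds; "tau": joint torques, N m; "tcp_pos": TCP position; "orientation": TCP orientation; "contact_force": force on the tool from outside, world axes, zero at the start; "moment": the same for the moment, N m; "grip_width": finger opening in m.
Only numpy, scipy, OpenCV 4.12 (cv2) and the standard library are available. Lean on these libraries where they do the work, as an engineer would, in place of code of your own. Each camera call takes 0.05 s, during which the arm holds its last target.

## Working session

There is one attempt and no reset: what is moved stays moved. The work goes in short steps, Python scripts to look and compute and a tool call to move; the robot and the scene stay as the last step left them, time stands still between calls to the robot, and variables do not carry over. Pictures are saved under pics/ and viewed, and the job is handed in when it is done.

Besides the shell and the picture viewer there is one more tool, called after "Call:" in YAML: its name, and indented under it one key for each argument. apply_moves: Moves the arm, as the interface text tells. Its arguments: {"type":"object","properties":{"series":{"type":"string"},"force":{"type":"number"}},"required":["series"]}

```bash
mkdir -p pics; cat > h.py <<'E'
import numpy as np,cv2
from bench import *
def K(ci):
    f=200/np.tan(np.radians(ci['fov_y'])/2); return np.array([[f,0,ci['cx']],[0,f,ci['cy']],[0,0,1.]])
def ray(ci,u,v,z):
    R=cv2.Rodrigues(np.array(ci['rvec'],float))[0];t=np.array(ci['tvec'],float).ravel()
    d=R.T@np.linalg.inv(K(ci))@np.array([u,v,1.]);c=-R.T@t
    return c+d*(z-c[2])/d[2]
def proj(ci,P):
    P=np.atleast_2d(np.array(P,float))
    return cv2.projectPoints(P,np.array(ci['rvec'],float),np.array(ci['tvec'],float),K(ci),None)[0].reshape(-1,2)
E
python3 - <<'E'
from h import *
print(get_obs())
for n in ['scene','side','wrist']:
    ci=camera_info(n);print(n,ci)
    cv2.imwrite(f'pics/{n}0.png',grab_frame(n))
E
```

```text
{'clock': 0.0, 'joints': array([-0.10810476,  0.47781107,  0.02238909,  1.5564531 , -0.01148346,
        1.10932196, -0.0831219 ]), 'qvel': array([ 0.00128663, -0.00058405,  0.00201846, -0.00035661,  0.00027894,
        0.00053813,  0.00246811]), 'tau': array([-5.45967814e-04, -5.96443820e+01,  1.60769675e+00, -2.81194621e+01,
        1.24063640e-02,  9.39900521e-03,  2.20753498e-05]), 'tcp_pos': array([ 6.74400270e-01, -4.80790359e-05,  2.30318645e-01]), 'orientation': array([ 1.20821476,  1.21042119, -1.21067363]), 'contact_force': array([-0.42523826, -0.12250221,  0.33026561]), 'moment': array([ 0.02424099, -0.01773293, -0.01845269]), 'grip_width': 0.08554880256615782}
scene {'fov_y': 48.07052711443967, 'cx': 321.59506066474887, 'cy': 196.49267536378778, 'rvec': array([ 0.96937974,  2.31146929, -1.20640236]), 'tvec': array([ 0.3842662 , -0.15445519,  1.44548661])}
side {'fov_y': 49.1985617294195, 'cx': 317.48330625892027, 'cy': 197.6864105031098, 'rvec': array([ 0.58093328, -2.76392219,  1.0410218 ]), 'tvec': array([0.48436526, 0.22809155, 1.24522049])}
wrist {'fov_y': 66.38536649907442, 'cx': 322.3008165758568, 'cy': 196.76905988821593, 'rvec': array([-2.80658413e+00, -2.03188732e-03,  2.39057679e-03]), 'tvec': array([-0.6750101 , -0.04210391,  0.38048415])}
```

View pics/scene0.png

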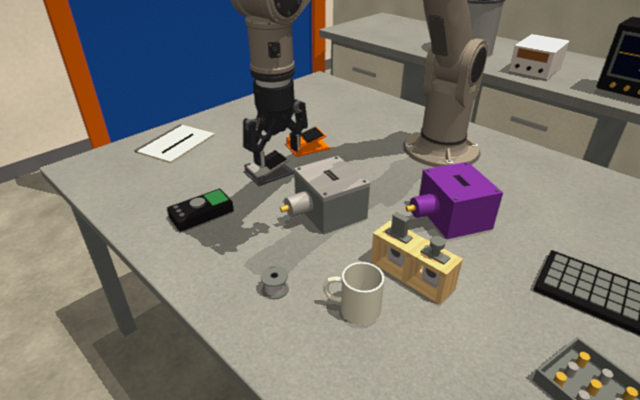

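View pics/side0.png

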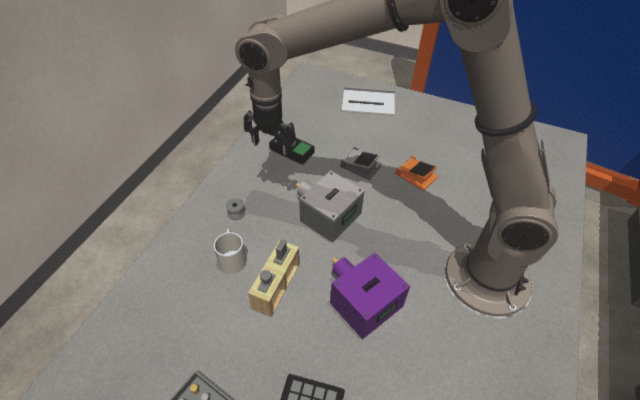

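View pics/wrist0.png

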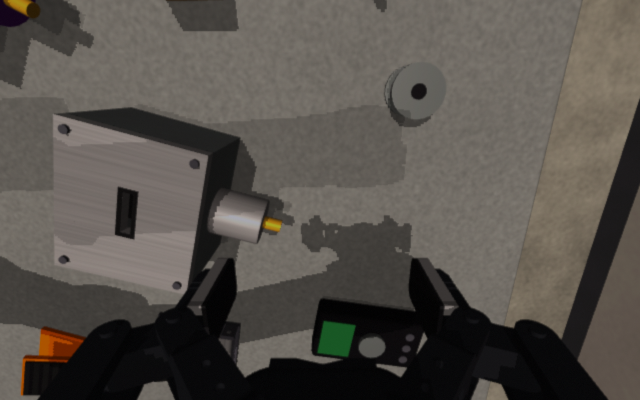

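The scene view shows the grey counter (335,190), the grey treadle (268,168), the orange treadle (305,143), the block grip paddle at (400,225) and the knob at (437,243). Next I'll zoom in.

```bash
python3 - <<'E'
import cv2
s=cv2.imread('pics/scene0.png');d=cv2.imread('pics/side0.png');w=cv2.imread('pics/wrist0.png')
cv2.imwrite('pics/z1.png',cv2.resize(s[110:210,230:380],None,fx=5,fy=5,interpolation=3))
cv2.imwrite('pics/z2.png',cv2.resize(d[130:250,290:450],None,fx=5,fy=5,interpolation=3))
cv2.imwrite('pics/z3.png',cv2.resize(d[220:320,230:350],None,fx=6,fy=6,interpolation=3))
cv2.imwrite('pics/z4.png',cv2.resize(s[200:310,360:480],None,fx=5,fy=5,interpolation=3))
E
```

```text
(no output)
```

View pics/z1.png

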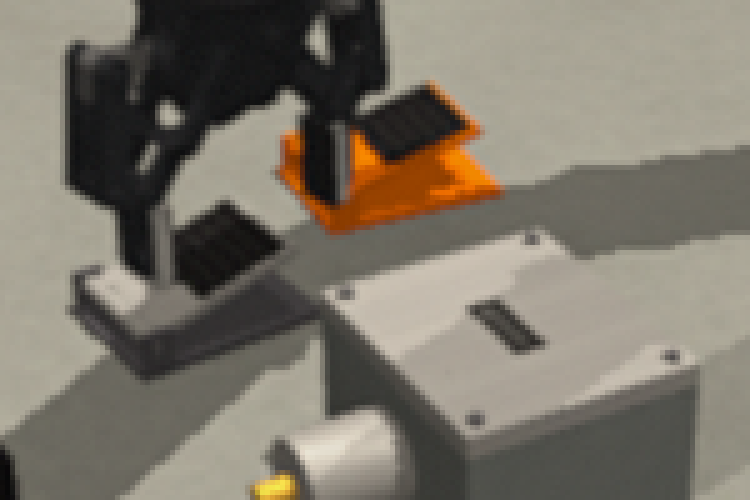

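View pics/z2.png

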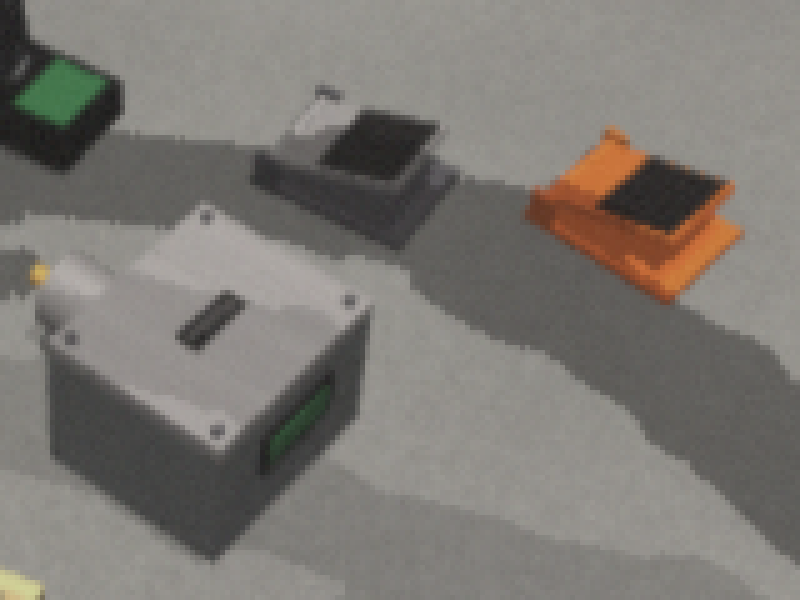

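View pics/z3.png

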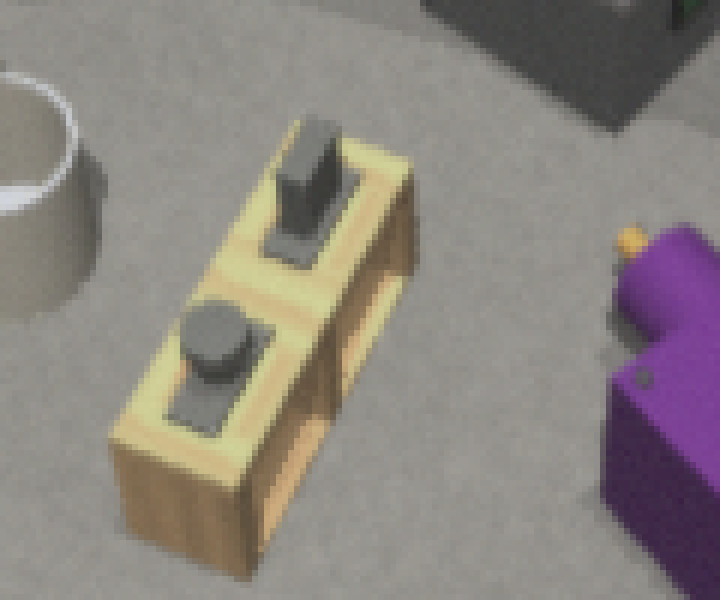

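View pics/z4.png

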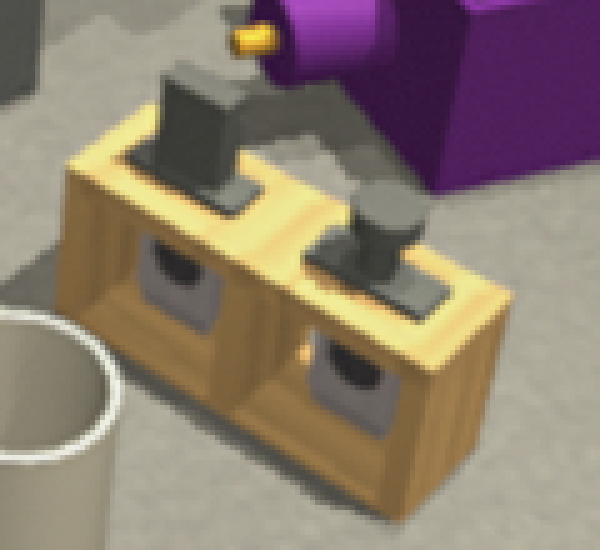

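```bash
python3 - <<'E'
from h import *
s=camera_info('scene');d=camera_info('side')
# wrist calibration at start pose
w=dict(fov_y=66.38536649907442,cx=322.3008165758568,cy=196.76905988821593,rvec=np.array([-2.80658413e+00,-2.03188732e-03,2.39057679e-03]),tvec=np.array([-0.6750101,-0.04210391,0.38048415]))
def S(ci,x0,y0,f,pts,z):
    for p in pts:
        print('   ',p,np.round(ray(ci,x0+p[0]/f-.4,y0+p[1]/f-.4,z),4))
print('slot gasket side');S(d,290,130,5,[(230,292),(244,298),(195,349),(178,336),(211,320)],.11)
print('slot scene');S(s,230,110,5,[(470,303),(498,300),(545,345),(517,354),(507,327)],.11)
print('slot wrist');S(w,0,0,1,[(117,187.5),(137.5,190),(134,239),(115,235),(126,213)],.11)
print('screws side');S(d,290,130,5,[(206,216),(350,300),(217,430),(70,338)],.11)
print('screws wrist');S(w,0,0,1,[(64,129),(195,163),(177,285),(63,259)],.11)
print('treadle base bottom side');S(d,290,130,5,[(255,185),(402,252),(462,178)],0)
print('free edge side');S(d,290,130,5,[(447,125),(408,188)],.049)
print('pad corners side');S(d,290,130,5,[(363,110),(440,122),(405,180),(322,165)],.046)
print('base bottom scene');S(s,230,110,5,[(72,312),(148,378),(330,318)],0)
print('pad scene free edge');S(s,230,110,5,[(225,203),(285,243)],.05)
print('rack top side');S(d,230,220,6,[(298,120),(413,163),(240,488),(112,438)],.086)
print('rack top scene');S(s,360,200,5,[(152,103),(512,295),(435,372),(68,165)],.086)
print('grip top side');S(d,230,220,6,[(307,117),(341,126),(317,180),(277,170)],.086+.052)
print('collar side');S(d,230,220,6,[(360,175),(305,268),(262,252)],.092)
print('grip top scene');S(s,360,200,5,[(180,62),(247,92),(235,110),(165,80)],.138)
print('collar scene');S(s,360,200,5,[(125,155),(265,187),(237,212)],.092)
print('spare knob top side');S(d,230,220,6,[(215,325)],.115+.0)
print('mug top'); S(d,230,220,6,[(20,135)],.092)
E
```

```text
slot gasket side
    (230, 292) [ 0.4914 -0.0492  0.11  ]
    (244, 298) [ 0.4819 -0.0481  0.11  ]
    (195, 349) [0.4933 0.0015 0.11  ]
    (178, 336) [ 0.5064 -0.0038  0.11  ]
    (211, 320) [ 0.4933 -0.0236  0.11  ]
slot scene
    (470, 303) [ 0.4887 -0.0515  0.11  ]
    (498, 300) [ 0.4767 -0.0435  0.11  ]
    (545, 345) [0.491  0.0019 0.11  ]
    (517, 354) [ 0.5065 -0.0023  0.11  ]
    (507, 327) [ 0.4921 -0.0227  0.11  ]
slot wrist
    (117, 187.5) [0.4904 0.0038 0.11  ]
    (137.5, 190) [0.5084 0.0015 0.11  ]
    (134, 239) [ 0.4953 -0.0476  0.11  ]
    (115, 235) [ 0.4781 -0.0435  0.11  ]
    (126, 213) [ 0.4933 -0.0209  0.11  ]
screws side
    (206, 216) [ 0.5289 -0.1025  0.11  ]
    (350, 300) [ 0.4231 -0.0726  0.11  ]
    (217, 430) [0.4584 0.0528 0.11  ]
    (70, 338) [0.564  0.0237 0.11  ]
screws wrist
    (64, 129) [0.4571 0.0554 0.11  ]
    (195, 163) [0.5636 0.0263 0.11  ]
    (177, 285) [ 0.5283 -0.0992  0.11  ]
    (63, 259) [ 0.4214 -0.0695  0.11  ]
treadle base bottom side
    (255, 185) [ 0.5464 -0.2459  0.    ]
    (402, 252) [ 0.431  -0.2268  0.    ]
    (462,
[... 869 characters left out ...]
0.1756 0.086 ]
grip top side
    (307, 117) [0.5472 0.2044 0.138 ]
    (341, 126) [0.5313 0.2026 0.138 ]
    (317, 180) [0.5282 0.2325 0.138 ]
    (277, 170) [0.5464 0.2349 0.138 ]
collar side
    (360, 175) [0.5276 0.1949 0.092 ]
    (305, 268) [0.5282 0.2493 0.092 ]
    (262, 252) [0.5494 0.2496 0.092 ]
grip top scene
    (180, 62) [0.5353 0.2038 0.138 ]
    (247, 92) [0.5326 0.2358 0.138 ]
    (235, 110) [0.5459 0.2393 0.138 ]
    (165, 80) [0.5497 0.2069 0.138 ]
collar scene
    (125, 155) [0.5527 0.1931 0.092 ]
    (265, 187) [0.5283 0.2481 0.092 ]
    (237, 212) [0.5498 0.2492 0.092 ]
spare knob top side
    (215, 325) [0.5427 0.3027 0.115 ]
mug top
    (20, 135) [0.6798 0.2383 0.092 ]
```

```bash
cat >> h.py <<'E'
from scipy.spatial.transform import Rotation as Ro
# tool rotation for pointing down, with yaw psi of jaw direction
def down(psi):
    x=np.array([0,0,-1.]);y=np.array([np.cos(psi),np.sin(psi),0]);return np.column_stack([x,y,np.cross(x,y)])
def rel(p0,R0,p,R):
    return np.round(np.r_[Ro.from_matrix(R0.T@R).as_rotvec(),R0.T@(np.array(p)-p0)],4)
E
python3 - <<'E'
from h import *
d=camera_info('side')
o=get_obs();R=Ro.from_rotvec(o['orientation']).as_matrix();print(np.round(R,3))
for p,z in [((630,240),.07),((660,215),.07),((612,385),.11),((690,225),.08)]:print(ray(d,230+p[0]/6,220+p[1]/6,z))
print('orange',[ray(d,290+p[0]/5,130+p[1]/5,.0)[:2] for p in [(527,218),(668,302),(742,235)]])
E
```

```text
[[-0.001  1.     0.   ]
 [-0.     0.    -1.   ]
 [-1.    -0.001  0.   ]]
[0.40536434 0.16450263 0.07      ]
[0.39782999 0.14632021 0.07      ]
[0.37722107 0.2590822  0.11      ]
[0.38143187 0.15219633 0.08      ]
orange [array([ 0.36046497, -0.29186088]), array([ 0.25114977, -0.25487829]), array([ 0.22006741, -0.33695559])]
```

Call:
apply_moves:
  series: "0 0 0 0.01 -0.03 0.037 0; 0 0 0 0.02 -0.065 0.081 0; 0 0 0 0.03 -0.1 0.125 0; 0 0 0 0.04 -0.135 0.169 0; 0 0 0 0.06 -0.17 0.213 0; 0 0 0 0.09 -0.2 0.25 0; 0 0 0 0.12 -0.2215 0.277 0; 0 0 0 0.14 -0.2215 0.277 0; 0 0 0 0.15 -0.2215 0.277 0; 0 0 0 0.15 -0.2215 0.277 0"

```text
clock: 1.4
tcp_pos: [0.4536, -0.2763, 0.0809]
orientation: [1.208, 1.211, -1.209]
contact_force: [-0.5, -0.3, 0.3]
grip_width: 0.0002
```

```bash
python3 - <<'E'
from h import *
o=get_obs();print(o['clock'],o['tcp_pos'],o['contact_force'],o['grip_width'])
w=grab_frame('wrist');s=grab_frame('side');
cv2.imwrite('pics/w1.png',w);cv2.imwrite('pics/s1.png',cv2.resize(s[80:260,250:470],None,fx=3.3,fy=3.3,interpolation=3))
E
```

```text
1.4 [ 0.45364415 -0.27632257  0.0809002 ] [-0.52201274 -0.33831105  0.28270196] 0.0001786633122187536
```

View pics/s1.png

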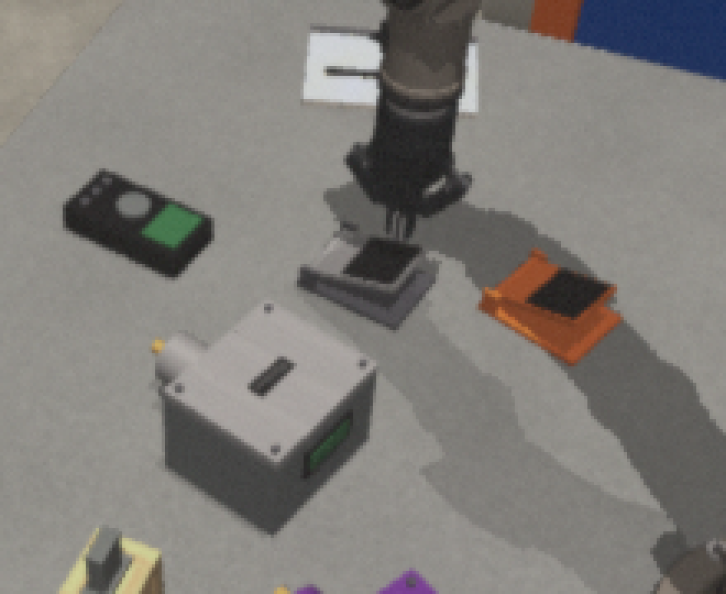

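View pics/w1.png

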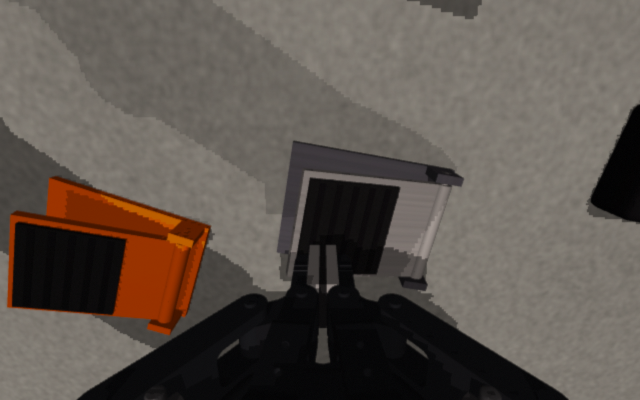

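The side view (image at 400,235) puts the closed fingertips above the grey treadle's pad, on the free-edge half. I'll press now.

Call:
apply_moves:
  series: "0 0 0 0.02 0 0 0; 0 0 0 0.032 0 0 0; 0 0 0 0.042 0 0 0; 0 0 0 0.05 0 0 0; 0 0 0 0.055 0 0 0; 0 0 0 0.055 0 0 0"

```text
clock: 2.25
tcp_pos: [0.4528, -0.2769, 0.0262]
orientation: [1.209, 1.21, -1.21]
contact_force: [-2.4, 1.2, 6.1]
grip_width: 0.0004
```

Call:
apply_moves:
  series: "0 0 0 0.003 0 0 0; 0 0 0 0.003 0 0 0; 0 0 0 0.003 0 0 0"

```text
clock: 2.62
tcp_pos: [0.453, -0.277, 0.0254]
orientation: [1.21, 1.21, -1.21]
contact_force: [-8.9, 5.1, 30.4]
grip_width: 0.0002
```

The force jumped to 30 N and travel ended at 0.0254, so the treadle is at its stop. Now I'll lift off.

Call:
apply_moves:
  series: "0 0 0 -0.015 0 0 0; 0 0 0 -0.04 0 0 0; 0 0 0 -0.08 0 0 0; 0 0 0 -0.13 0 0 0; 0 0 0 -0.18 0.01 -0.04 0.2; 0 0 0 -0.22 0.02 -0.09 0.5; 0 0 0 -0.22 0.03 -0.14 0.7"

```text
clock: 3.5
tcp_pos: [0.4859, -0.1364, 0.2468]
orientation: [1.213, 1.202, -1.206]
contact_force: [0.8, -0.1, -0.3]
grip_width: 0.0528
```

```bash
python3 - <<'E'
from h import *
s=grab_frame('side')
cv2.imwrite('pics/s2.png',cv2.resize(s[130:230,300:460],None,fx=5,fy=5,interpolation=3))
E
```

```text
(no output)
```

View pics/s2.png

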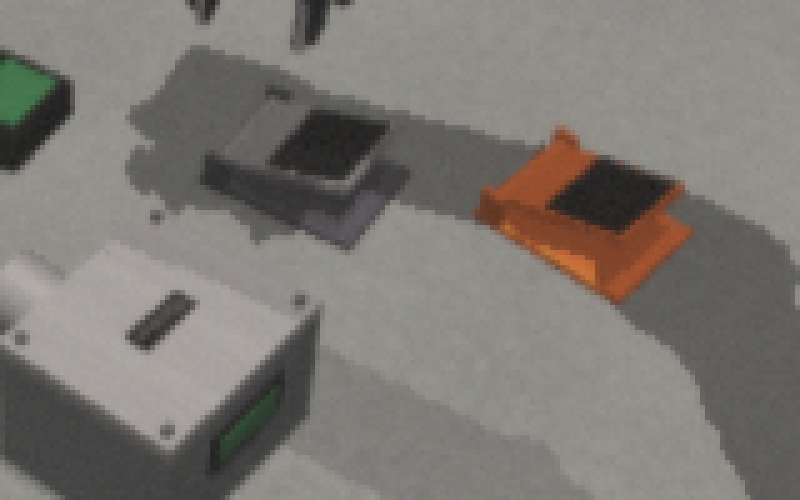

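The treadle is back up (pad at 330,145 in the crop, same as at the start). I'll move towards the rack and look with the wrist camera from a short distance before it.

Call:
apply_moves:
  series: "0 0 0 0 0.01 -0.05 0.7; 0 0 0 0 0.02 -0.1 0.7; 0 0 0 0 0.03 -0.15 0.7; 0 0 0 0 0.04 -0.2 0.7; -0.014 0 0 0 0.05 -0.24 0.7; -0.014 0 0 0 0.0555 -0.267 0.7; -0.014 0 0 0 0.0555 -0.267 0.7; -0.014 0 0 0 0.0555 -0.267 0.7"

```text
clock: 4.55
tcp_pos: [0.5389, 0.1288, 0.2429]
orientation: [1.199, 1.215, -1.2]
contact_force: [-0.3, 0.1, 0.4]
grip_width: 0.0601
```

```bash
python3 - <<'E'
from h import *
o=get_obs();print(o['tcp_pos']);ci=camera_info('wrist')
w=grab_frame('wrist');cv2.imwrite('pics/w3.png',w)
import json;json.dump({k:np.array(v).tolist() for k,v in ci.items()},open('w3.json','w'))
E
```

```text
[0.53892179 0.12879767 0.2429282 ]
```

View pics/w3.png

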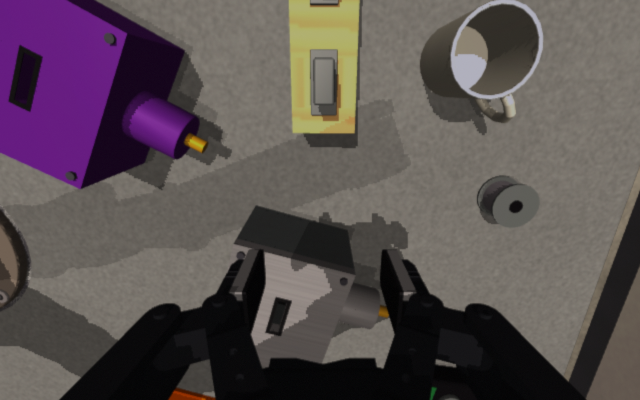

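```bash
python3 - <<'E'
from h import *
import json
ci=json.load(open('w3.json'))
w=cv2.imread('pics/w3.png');cv2.imwrite('pics/w3z.png',cv2.resize(w[30:140,270:380],None,fx=5,fy=5,interpolation=3))
cv2.imwrite('pics/w3y.png',cv2.resize(w[285:350,250:310],None,fx=8,fy=8,interpolation=3))
E
```

```text
(no output)
```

View pics/w3z.png

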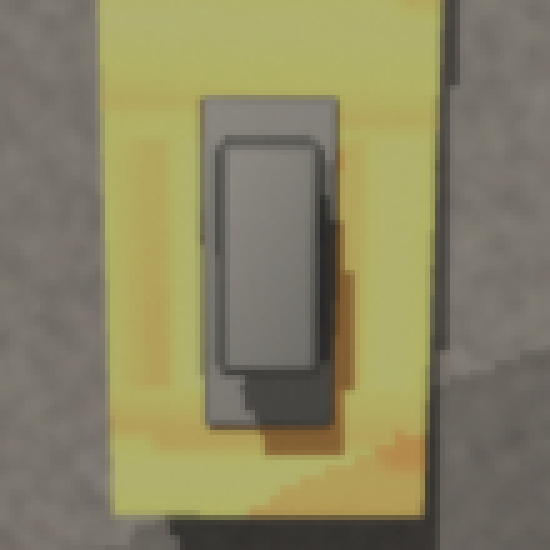

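View pics/w3y.png

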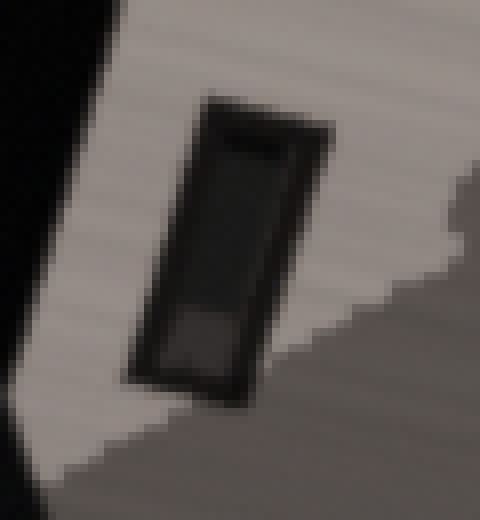

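```bash
python3 - <<'E'
from h import *
import json
ci=json.load(open('w3.json'))
f=lambda p,z:ray(ci,270+p[0]/5-.4,30+p[1]/5-.4,z)[:2]
g=[f(p,.138) for p in [(218,140),(322,140),(320,372),(222,372)]];print('grip',np.round(g,4),np.mean(g,0))
c=[f(p,.092) for p in [(202,98),(337,98),(333,428),(206,428)]];print('collar',np.round(c,4),np.mean(c,0))
r=[f(p,.086) for p in [(112,517),(426,517)]];print('rack',np.round(r,4))
h=lambda p:ray(ci,250+p[0]/8-.44,285+p[1]/8-.44,.11)[:2]
s=[h(p) for p in [(207,98),(330,130),(247,403),(128,380)]];print('slot',np.round(s,4),np.mean(s,0))
s=np.array(s);print('yaw', [np.arctan2(-(a)[0],a[1]) for a in (s[0]-s[3],s[1]-s[2])])
E
```

```text
grip [[0.5316 0.2375]
 [0.5469 0.2377]
 [0.5475 0.205 ]
 [0.5324 0.2048]] [0.53960135 0.2212689 ]
collar [[0.5275 0.2483]
 [0.5509 0.2487]
 [0.5518 0.1932]
 [0.5283 0.1929]] [0.53959217 0.22079403]
rack [[0.51   0.1756]
 [0.5705 0.1764]]
slot [[ 0.4913  0.0049]
 [ 0.5077 -0.    ]
 [ 0.4951 -0.0465]
 [ 0.4785 -0.0427]] [ 0.49313623 -0.02107958]
yaw [np.float64(-0.26326051911541387), np.float64(-0.2651930821536537)]
```

Call:
apply_moves:
  series: "0 0 0 0 0 -0.03 0.7; 0 0 0 0 0 -0.06 0.7; 0 0 0 0.02 0 -0.085 0.7; 0 0 0 0.05 0 -0.0905 0.7; 0 0 0 0.085 0 -0.0905 0.7; 0 0 0 0.115 0 -0.0905 0.7; 0 0 0 0.135 0 -0.0905 0.7; 0 0 0 0.144 0 -0.0905 0.7; 0 0 0 0.144 0 -0.0905 0.7; 0 0 0 0.144 0 -0.0905 0.7"

```text
clock: 5.85
tcp_pos: [0.5385, 0.2205, 0.1003]
orientation: [1.2, 1.215, -1.198]
contact_force: [-0.7, 0.4, -0.5]
grip_width: 0.0596
```

```bash
python3 - <<'E'
from h import *
a=grab_frame('side')[220:320,220:350];b=grab_frame('scene')[190:310,360:490]
cv2.imwrite('pics/g.png',np.hstack([cv2.resize(a,(400,310),interpolation=3),cv2.resize(b,(400,310),interpolation=3)]))
E
```

```text
(no output)
```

View pics/g.png

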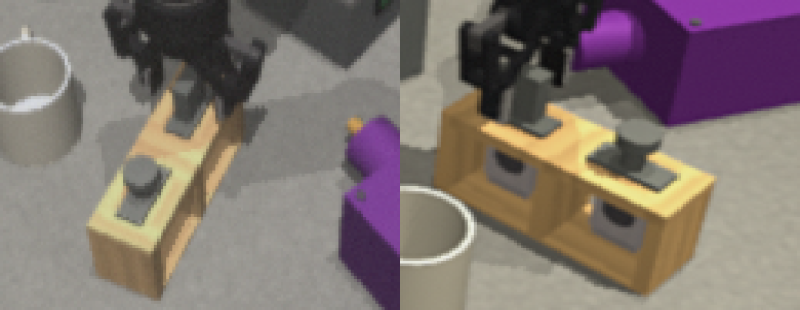

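Both views show the fingers straddling the block grip. Closing.

Call:
apply_moves:
  series: "0 0 0 0.001 0 0 0; 0 0 0 0.001 0 0 0; 0 0 0 0.001 0 0 0; 0 0 0 0.001 0 0 0; 0 0 0 0.001 0 0 0; 0 0 0 0.001 0 0 0"
  force: 70

```text
clock: 6.7
tcp_pos: [0.5379, 0.2206, 0.0985]
orientation: [1.199, 1.216, -1.199]
contact_force: [-0.6, -0.4, 3.0]
grip_width: 0.0154
```

Call:
apply_moves:
  series: "0 0 0 -0.01 0 0 0; 0 0 0 -0.03 0 0 0; 0 0 0 -0.055 0 0 0; 0 0 0 -0.08 0 0 0; 0 0 0 -0.105 0 0 0; 0 0 0 -0.13 0 0 0; 0 0 0 -0.15 0 0 0; 0 0 0 -0.16 0 0 0; 0 0 0 -0.16 0 0 0"

```text
clock: 7.82
tcp_pos: [0.5379, 0.2205, 0.2588]
orientation: [1.2, 1.215, -1.198]
contact_force: [-0.7, -0.2, -0.9]
grip_width: 0.0153
```

```bash
python3 - <<'E'
from h import *
print(get_obs()['tcp_pos'])
a=grab_frame('side')[160:320,200:370];b=grab_frame('scene')[140:300,320:490]
cv2.imwrite('pics/l.png',np.hstack([cv2.resize(a,(400,376),interpolation=3),cv2.resize(b,(400,376),interpolation=3)]))
E
```

```text
[0.53788199 0.22053187 0.25876328]
```

View pics/l.png

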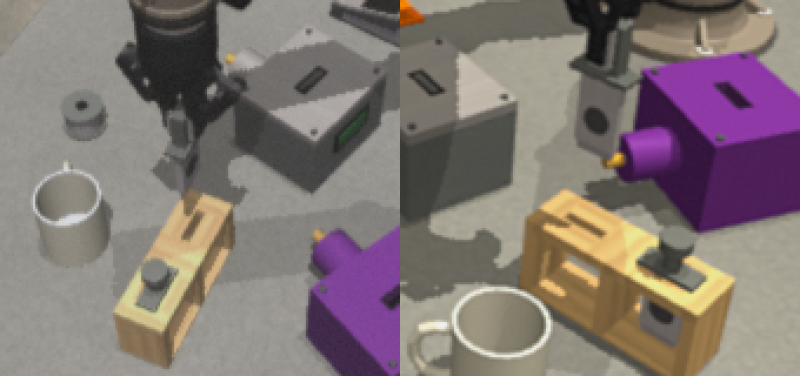

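Call:
apply_moves:
  series: "0.03 0 0 0 -0.004 0.02 0; 0.08 0 0 0 -0.012 0.06 0; 0.13 0 0 0 -0.021 0.105 0; 0.18 0 0 0 -0.03 0.15 0; 0.23 0 0 0 -0.038 0.195 0; 0.27 0 0 0 -0.045 0.228 0; 0.284 0 0 0 -0.0481 0.2419 0; 0.284 0 0 0 -0.0481 0.2419 0; 0.284 0 0 0 -0.0481 0.2419 0; 0.284 0 0 0 -0.0481 0.2419 0"

```text
clock: 9.18
tcp_pos: [0.4933, -0.0206, 0.2582]
orientation: [1.404, 1.071, -1.403]
contact_force: [-0.6, 0.6, -1.0]
grip_width: 0.0153
```

```bash
python3 - <<'E'
from h import *
o=get_obs();print(o['tcp_pos'],np.round(Ro.from_rotvec(o['orientation']).as_matrix(),4),o['contact_force'])
a=grab_frame('side');b=grab_frame('scene');cv2.imwrite('pics/a_side.png',a);cv2.imwrite('pics/a_scene.png',b)
a=a[150:270,270:390];b=b[100:220,270:390]
cv2.imwrite('pics/m.png',np.hstack([cv2.resize(a,(400,400),interpolation=3),cv2.resize(b,(400,400),interpolation=3)]))
cv2.imwrite('pics/mw.png',grab_frame('wrist'))
E
```

```text
[ 0.49325797 -0.02059653  0.25819302] [[-1.000e-04  9.644e-01 -2.643e-01]
 [ 4.000e-04 -2.643e-01 -9.644e-01]
 [-1.000e+00 -2.000e-04 -3.000e-04]] [-0.55304288  0.58851383 -1.04128337]
```

View pics/m.png

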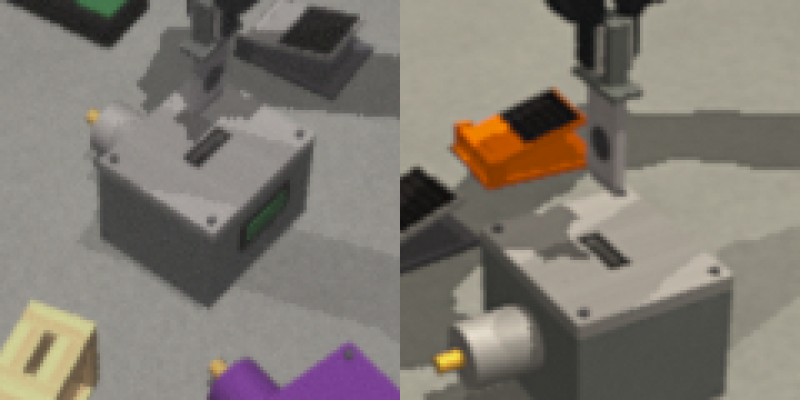

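View pics/mw.png

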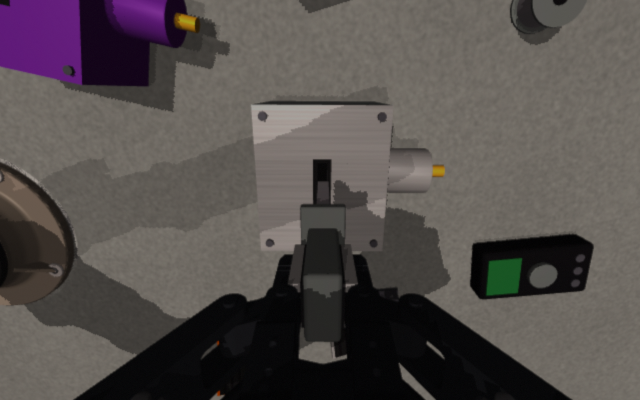

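Call:
apply_moves:
  series: "0 0 0 0.012 0 0.0005 0; 0 0 0 0.028 0 0.001 0; 0 0 0 0.04 0 0.001 0; 0 0 0 0.046 0 0.001 0; 0 0 0 0.046 0 0.001 0; 0 0 0 0.046 0 0.001 0"

```text
clock: 10.07
tcp_pos: [0.4931, -0.023, 0.2126]
orientation: [1.406, 1.069, -1.405]
contact_force: [-0.5, 0.7, 0.2]
grip_width: 0.0155
```

```bash
python3 - <<'E'
from h import *
import json
o=get_obs();print(o['tcp_pos'],np.round(Ro.from_rotvec(o['orientation']).as_matrix(),4),o['contact_force'])
ci=camera_info('wrist')
json.dump({k:np.array(v).tolist() for k,v in ci.items()},open('wn.json','w'))
w=grab_frame('wrist')
a=grab_frame('side');b=grab_frame('scene');cv2.imwrite('pics/b_side.png',a);cv2.imwrite('pics/b_scene.png',b);cv2.imwrite('pics/b_wrist.png',w)
a=a[160:220,305:365];b=b[140:200,305:365]
cv2.imwrite('pics/n.png',np.hstack([cv2.resize(a,(400,400),interpolation=3),cv2.resize(b,(400,400),interpolation=3)]))
cv2.imwrite('pics/nw.png',cv2.resize(w[120:270,240:400],None,fx=4,fy=4,interpolation=3))
E
```

```text
[ 0.493123   -0.02301247  0.2126438 ] [[ 8.000e-04  9.638e-01 -2.668e-01]
 [ 1.000e-04 -2.668e-01 -9.638e-01]
 [-1.000e+00  7.000e-04 -3.000e-04]] [-0.46471178  0.73059838  0.23016168]
```

View pics/n.png

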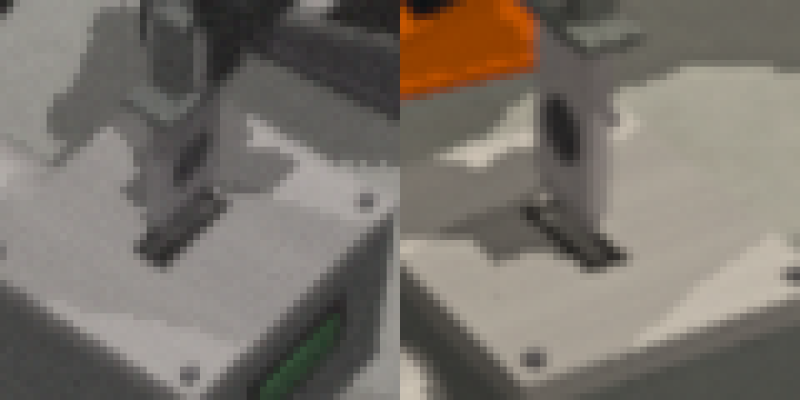

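View pics/nw.png

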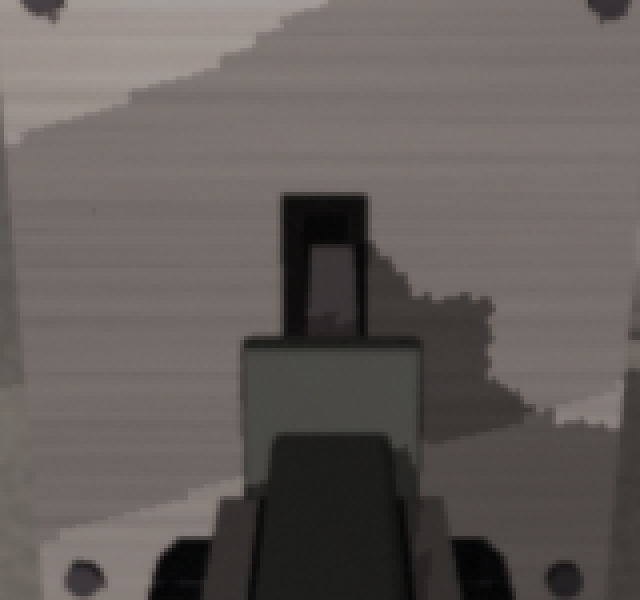

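```bash
python3 - <<'E'
from h import *
w=cv2.imread('pics/b_wrist.png')[160:215,295:350].astype(float)
w=np.clip((w/110)**.5*255,0,255).astype(np.uint8)
cv2.imwrite('pics/nw2.png',cv2.resize(w,None,fx=10,fy=10,interpolation=0))
E
```

```text
(no output)
```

View pics/nw2.png

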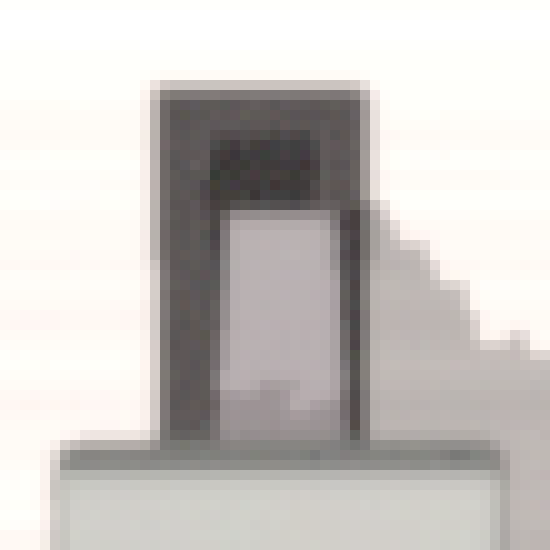

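```bash
python3 - <<'E'
from h import *
import json
ci=json.load(open('wn.json'))
o=get_obs();tc=o['tcp_pos'];R=Ro.from_rotvec(o['orientation']).as_matrix()
yt=R[:2,1];zt=R[:2,2]
def f(name,u,v,z):
    p=ray(ci,u,v,z)[:2]-tc[:2];print(name,'ty %.4f  -tz(+y) %.4f'%(p@yt,-p@zt))
U=lambda x:295+x/10-.5
V=lambda y:160+y/10-.5
tip=tc[2]-.0925;print('tip z',tip)
for x in(220,335):f('blade taper start',U(x),V(210),tip+.010)
for x in(57,502):f('collar under',U(x),V(470),tip+.080)
for x in(57,502):f('collar top',U(x),V(452),tip+.086)
for x in(207,318):f('hole +y edge',U(x),V(137),.11)
for x in(157,368):f('gasket +y',U(x),V(88),.11)
# screws
g=lambda a,b,n:f(n,240+a/4-.4,120+b/4-.4,.11)
for p in [(85,578),(565,578)]:g(*p,'screw')
# grip sides of image
for p in [(273,436),(393,436)]:g2=f('grip top',240+p[0]/4-.4,120+p[1]/4-.4,tip+.132)
E
```

```text
tip z 0.12023668318201944
blade taper start ty -0.0038  -tz(+y) 0.0215
blade taper start ty 0.0050  -tz(+y) 0.0215
collar under ty -0.0113  -tz(+y) 0.0272
collar under ty 0.0127  -tz(+y) 0.0272
collar top ty -0.0108  -tz(+y) 0.0305
collar top ty 0.0122  -tz(+y) 0.0305
hole +y edge ty -0.0052  -tz(+y) 0.0219
hole +y edge ty 0.0040  -tz(+y) 0.0219
gasket +y ty -0.0093  -tz(+y) 0.0260
gasket +y ty 0.0080  -tz(+y) 0.0260
screw ty -0.0555  -tz(+y) -0.0640
screw ty 0.0544  -tz(+y) -0.0639
grip top ty -0.0047  -tz(+y) 0.0385
grip top ty 0.0063  -tz(+y) 0.0385
```

Call:
apply_moves:
  series: "0 0 0 0 -0.0012 0 0; 0 0 0 0 -0.0012 0 0; 0 0 0 0.005 -0.0012 0 0; 0 0 0 0.009 -0.0012 0 0; 0 0 0 0.012 -0.0012 0 0; 0 0 0 0.015 -0.0012 0 0; 0 0 0 0.015 -0.0012 0 0"

```text
clock: 11.1
tcp_pos: [0.4914, -0.0227, 0.197]
orientation: [1.405, 1.07, -1.406]
contact_force: [-0.8, 0.7, 0.4]
grip_width: 0.0153
```

```bash
python3 - <<'E'
from h import *
o=get_obs();print(o['tcp_pos'],o['contact_force'],o['moment'])
w=grab_frame('wrist');cv2.imwrite('pics/c_wrist.png',w)
w=w[160:215,295:350].astype(float)
w=np.clip((w/110)**.5*255,0,255).astype(np.uint8)
cv2.imwrite('pics/nw3.png',cv2.resize(w,None,fx=10,fy=10,interpolation=0))
E
```

```text
[ 0.4914138  -0.02269583  0.19700974] [-0.75324725  0.7051748   0.44523582] [-0.01298834 -0.00095902 -0.0420573 ]
```

View pics/nw3.png

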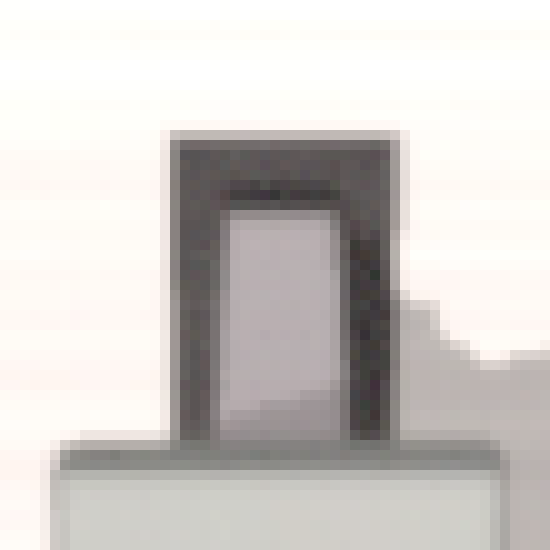

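```bash
python3 - <<'E'
from h import *
ci=camera_info('wrist')
o=get_obs();tc=o['tcp_pos'];R=Ro.from_rotvec(o['orientation']).as_matrix()
yt=R[:2,1];zt=R[:2,2]
def f(name,x,y,z):
    p=ray(ci,295+x/10-.5,160+y/10-.5,z)[:2]-tc[:2];print(name,'ty %.4f  -tz(+y) %.4f'%(p@yt,-p@zt))
tip=tc[2]-.0925;print(tip)
for x in(220,338):f('blade',x,208,tip+.01)
for x in(220,338):f('blade if edge at lid',x,208,.11)
for x in(222,342):f('hole',x,183,.11)
for x in(172,392):f('gasket',x,138,.11)
E
```

```text
0.10469829350289236
blade ty -0.0038  -tz(+y) 0.0216
blade ty 0.0051  -tz(+y) 0.0216
blade if edge at lid ty -0.0039  -tz(+y) 0.0202
blade if edge at lid ty 0.0052  -tz(+y) 0.0202
hole ty -0.0038  -tz(+y) 0.0222
hole ty 0.0055  -tz(+y) 0.0223
gasket ty -0.0076  -tz(+y) 0.0258
gasket ty 0.0094  -tz(+y) 0.0259
```

Call:
apply_moves:
  series: "0 0 0 0.001 0.0002 0.0004 0; 0 0 0 0.004 0.0002 0.0004 0; 0 0 0 0.008 0.0002 0.0004 0; 0 0 0 0.012 0.0002 0.0004 0; 0 0 0 0.015 0.0002 0.0004 0; 0 0 0 0.015 0.0002 0.0004 0"

```text
clock: 11.9
tcp_pos: [0.4915, -0.0231, 0.182]
orientation: [1.405, 1.07, -1.406]
contact_force: [-0.0, -0.5, -0.4]
grip_width: 0.0154
```

Tip is at 0.0895, well below the lid surface, with no contact force. I'll continue down to a tip height of 0.041, with TCP at 0.1335.

Call:
apply_moves:
  series: "0 0 0 0.005 0 0 0; 0 0 0 0.011 0 0 0; 0 0 0 0.017 0 0 0; 0 0 0 0.023 0 0 0; 0 0 0 0.029 0 0 0; 0 0 0 0.035 0 0 0; 0 0 0 0.041 0 0 0; 0 0 0 0.046 0 0 0; 0 0 0 0.0485 0 0 0; 0 0 0 0.0485 0 0 0; 0 0 0 0.0485 0 0 0; 0 0 0 0.0485 0 0 0"

```text
clock: 13.4
tcp_pos: [0.4918, -0.0231, 0.134]
orientation: [1.406, 1.069, -1.405]
contact_force: [0.1, -1.5, -0.6]
grip_width: 0.0152
```

```bash
python3 - <<'E'
from h import *
o=get_obs();print(o['tcp_pos'],o['contact_force'],o['moment'],o['qvel'],np.round(Ro.from_rotvec(o['orientation']).as_matrix(),4))
a=grab_frame('side');b=grab_frame('scene');w=grab_frame('wrist')
cv2.imwrite('pics/e_side.png',a);cv2.imwrite('pics/e_scene.png',b);cv2.imwrite('pics/e_wrist.png',w)
cv2.imwrite('pics/e.png',np.hstack([cv2.resize(a[130:230,290:390],(400,400),interpolation=3),cv2.resize(b[110:210,280:380],(400,400),interpolation=3)]))
cv2.imwrite('pics/e2.png',np.vstack([a[:,:][60:330],b[60:330]]))
E
```

```text
[ 0.49183306 -0.02313395  0.1339904 ] [ 0.05815466 -1.54065227 -0.5569754 ] [0.01193946 0.03279541 0.0123831 ] [-0.00055382 -0.00012807  0.0010472   0.00131663  0.00136265 -0.00031498
 -0.00029413] [[ 4.000e-04  9.638e-01 -2.668e-01]
 [ 0.000e+00 -2.668e-01 -9.638e-01]
 [-1.000e+00  4.000e-04 -1.000e-04]]
```

View pics/e.png

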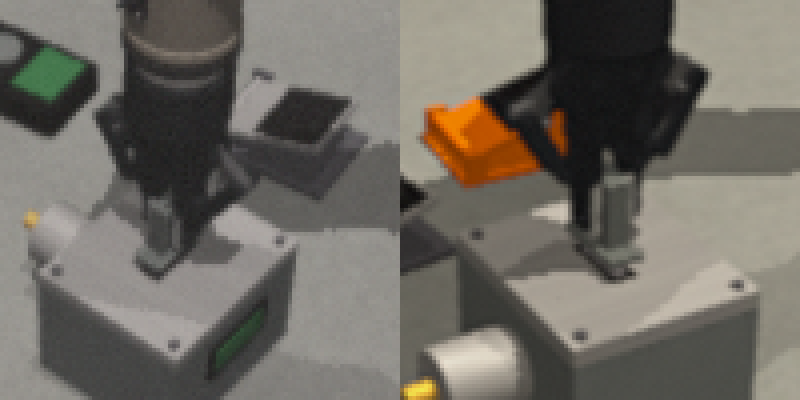

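View pics/e2.png

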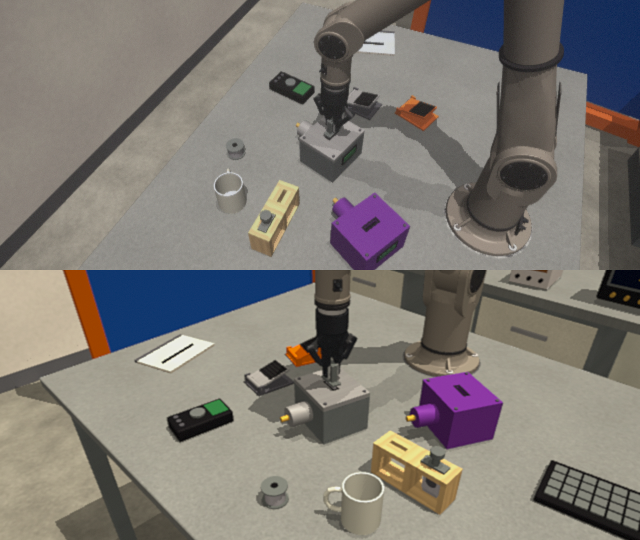

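```bash
python3 - <<'E'
from h import *
w=cv2.imread('pics/e_wrist.png');c=cv2.imread('pics/c_wrist.png')
f=lambda w:cv2.resize(np.clip((w[170:240,285:360]/110.)**.5*255,0,255).astype(np.uint8),(390,364),interpolation=0)
cv2.imwrite('pics/e3.png',np.hstack([f(c),f(w)]))
E
```

```text
(no output)
```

View pics/e3.png

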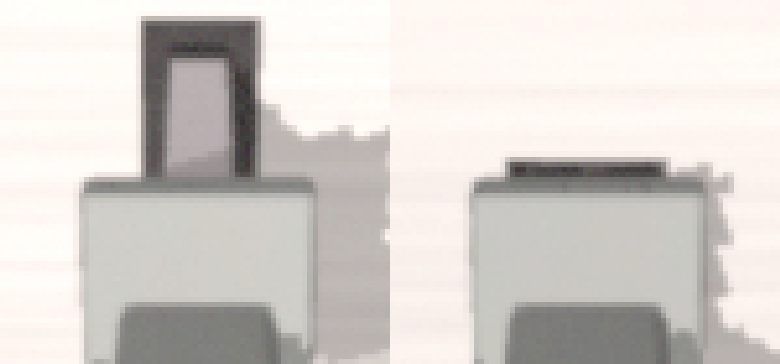

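In the final wrist view the collar sits at the same pixels as before the descent, so it hasn't slipped. The gasket is centred behind the collar, a little way below it. The last force reading is about 1.6 N. Handing in.

```bash
python3 -c "
from bench import *
o=get_obs();print(o['clock'],o['tcp_pos'],o['contact_force'],o['grip_width']);hand_in()"
```

```text
13.55 [ 0.49177092 -0.0231222   0.13390714] [ 0.46354156 -0.93179378 -0.43277574] 0.015163542871434801
the job is handed in; nothing more can be done
```

The job is handed in at 13.55 s. I pressed the grey treadle to its stop, let it spring back, then lowered the block-grip paddle through the counter's slot. The paddle is still gripped there. `hand_in()` gave no verdict, so what follows rests on my own checks.

- **Treadle:** the closed fingers bottomed out at about 30 N with the TCP at z 0.0254 m. A side picture afterwards showed the treadle back up.
- **Paddle in the slot:** the tip is about 68.5 mm below the lid and the collar about 11.5 mm above it. Both are worked out from the TCP height at the grasp, since I did not measure them directly. The paddle is upright, with the tool within about 0.001 rad of vertical, and it sits about centred in the slot.
- **Grip and force:** the fingers read 15.2 mm across the block, and the wrist force was about 1 N just before hand-in. The collar was at the same pixels in the wrist picture before and after the descent, so it had not slipped.
- **Other objects:** in the last side and scene pictures the other paddle, mug, meter and spool looked unmoved. I did not measure their positions.
- **Disagreement:** the wrist camera and the fixed cameras disagreed on the slot's y by 1 to 2 mm. I aligned with the wrist picture taken close above the slot.

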